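# Show which specimen goes on the empty stage

### The job

Show a colleague which specimen to mount next: first switch on the empty stage's light with its key on the console, pressed fully in and let go (left key for the left stage, right key for the right, as seen from the robot). Then point down at the one specimen in the tray that is of the same kind as the one on the loaded stage, fingertips held two to three centimetres above it for two seconds, and last point the same way at the middle of the empty stage and finish there, still pointing. Come down over no other specimen in the tray, leave the other stage's key alone, and neither touch the specimens and stages nor shift anything loose.

Things in the scene. Friction and masses are not known exactly. Their poses are not given: they have to be found in the camera images.
- key_left (a joint): push key for the left stage's light: 0 out, 0.006 m fully in; springs back; fully in takes about 5 N
- key_left_top (a point): centre of the top of the left key. The two keys are the pair of large round white buttons (26 mm across in 42 mm black collars, 68 mm apart) near the low front edge of the white sloping control console. Left is the robot's left, +y, seen from the robot. The panel slopes 15 deg, low side towards the robot; a key stands 10 mm out of its collar and moves square to the panel, about 6 mm straight down. The small keys, knobs and rocker higher up the panel are other controls
- key_right (a joint): push key for the right stage's light, same values
- key_right_top (a point): centre of the top of the right key (robot's right, -y)
- stage_empty_top (a point): centre of the white disc of the stage with nothing on it. Each of the two stages is a 90 mm disc, top 90 mm above the bench, on a black column; one stands left (+y) and one right (-y) of the robot's x axis, and which one is empty changes. Its axes are not needed
- stage_loaded_top (a point): centre of the white disc, 90 mm above the bench, of the other stage, which already carries a specimen
- tray_bolt: in the tray: steel hex bolt standing on its head, shank up: head 36 mm across flats and 15 mm high, shank 24 mm across; 50 mm high, origin at the centre of its underside, z up
- tray_padlock: in the tray: brass padlock lying flat on its back: body 34 x 44 x 20 mm (x, y, z), its middle at x = -8 mm, and a U-shaped steel shackle 28 mm wide reaching on to x = +36 mm; 20 mm high, origin at the centre of its underside, z up
- tray_cylinder: in the tray: brass profile lock cylinder of keyhole-shaped section lying lengthwise: a 17 mm round barrel along x on top of a 10 mm wide web, 70 mm long, dark cam in the middle; 33 mm high, origin at the centre of its underside, z up
- tray_bush: in the tray: plain steel bush (ring) standing on end, 44 mm across, 28 mm bore, 40 mm high, origin at the centre of its underside. The grey tray is 110 x 380 mm, floor 6 mm and rim 18 mm above the bench; its four specimens stand in a row about 85 mm apart, in any order
- ref_bolt: counterpart of tray_bolt, same shape and size (50 mm high, origin under its centre). It stands either on the loaded stage (underside 90 mm up, within 15 mm of the disc's centre) or on the low grey drawer cabinet, also 90 mm high, at the right
- ref_padlock: counterpart of tray_padlock, same shape and size (20 mm high, origin under its centre). It stands either on the loaded stage (underside 90 mm up, within 15 mm of the disc's centre) or on the low grey drawer cabinet, also 90 mm high, at the right
- ref_cylinder: counterpart of tray_cylinder, same shape and size (33 mm high, origin under its centre). It stands either on the loaded stage (underside 90 mm up, within 15 mm of the disc's centre) or on the low grey drawer cabinet, also 90 mm high, at the right
- holder: bystander: ball-joint specimen holder, 76 mm round steel foot, 80 mm high, origin under its centre
- loupe: bystander: black loupe, 38 mm across, 36 mm high
- objective: bystander: metal microscope objective, 34 mm across, 48 mm high
- tweezers: bystander: steel tweezers lying flat, 117 mm long
- cleaner: bystander: white bottle, 52 mm across, 130 mm high
- wax_jar: bystander: small white jar with metal lid, 40 mm across, 34 mm high, between tray and stages

How it is judged:
By the outcome, as a careful person would: the job done as asked, in the order asked, and still so for the second after the job is handed in, with the robot touching nothing.
It also fails if it takes over 43 s, if anything falls off the work surface, if the arm or the gripper's body presses on something with over 40 N, if the wrist force passes 120 N, or if a joint passes its speed limit or range.

### The arm

A 6-joint arm with a two-finger parallel gripper is mounted at the origin on the work surface. World frame = base frame: x ahead of the robot, y to its left, z up, the work surface at z = 0. Lengths are in m, angles in rad, forces in N, time in s.
With the tool pointing down it reaches from about 0.375 to 0.925 m from the base axis. Payload 5.7 kg.
Tool frame: the origin (TCP) lies between the finger pads; the fingertips stand 17 mm ahead of it and the grasp point (between the pads) lies 2 mm behind it; z points along the fingers, y is the line along which they close (so a half turn about z gives the same grasp; the last joint's range is limited). The gripper opens to 88 mm and grips with 3 to 60 N. Pads are 20 mm wide; open, the fingers measure 115 mm over their backs; the gripper's body (75 mm by 178 mm) begins 61 mm behind the grasp point.
Start: joints at [-1.449, 0.359, 1.51, -0, 1.272, -0.115], TCP at [0.141, -0.583, 0.24] pointing down, gripper open.
Joint ranges: [-2.97, 2.97], [-1.01, 2.36], [0.21, 2.38], [-0.96, 4.11], [0.2, 2.71], [-2.98, 2.98]. Speed limits (rad/s): [2.39, 2.39, 3.14, 3.14, 3.14, 3.14].

### API

Orientations are given as a rotation vector (axis times angle).
In Python, from bench import sensors, imaging, ctrl, finder gives the robot as it stands. The module is installed in compiled form; this text tells all that it offers.
- The arm moves only by the tool carry_out, never from a script. Its arguments are lists of equal length, an entry for each row: "xyz": the shift along the tool's x, y, z as a fraction of full scale, a list of three; "twist": the turn, a rotation vector about the tool's x, y, z as a fraction of full scale, a list of three. A call has 1 to 20 rows; each row is the pose to reach, as a shift and turn from the pose commanded when the call began, along the tool's axes at that moment, turning the shorter way round; what a row does not reach only later rows make up. Full scale, the value 1, is 0.25 m for a shift and pi rad for a turn. A row lasts 1/12 s, in which the tool goes at most 41.7 mm and 7.16 degrees, less where a joint would pass 70% of its speed; a pose out of reach is approached as far as the arm can. A call with a number of a shift or a turn outside -1 to 1 is refused whole. A call with a gripper value outside its range is refused whole. "fingers" is the closure in counts, from 0 (fully open) to 255 (shut), set as the call begins (left out, the last holds). The fingers move at their own pace and stop on an object; "force" is the grip in N (left out, the last holds). Time passes only in rows, so rows that repeat a pose let the fingers close. It gives the time, the measured TCP pose, the force, the opening and the grip force at its end, in the units of the state.
- sensors.sense(): the state, without advancing time (a new reading comes with each control period).
- imaging.capture(name): name is "side" or "top" or "wrist"; returns (picture, depth): 480x640x3 uint8, red, green, blue; 480x640 float32, m along the optical axis (not along the pixel's ray), 0 where there is no reading.
- imaging.camera_info(name): a dict with "camera_matrix" (3x3 intrinsics, pixels), "rvec" (rotation vector, rad) and "tvec" (3), from world to camera coordinates, as OpenCV has them. Camera axes: x right, y down, z forward; pixel columns grow to the right and rows downward; lengths in m; the calibration is good to about 2 mm. A picture is of the moment at which its call begins: read the wrist's pose just before it. camera_info takes no time and is no camera call; for the wrist camera it gives the pose at the moment of the call.
- ctrl.sign_off(): hands the job in; it is judged then, once.
Trained networks look in the newest picture that a camera, given by its name, has taken for a name from the list of things; names that differ only in an ending like _2 or _b are one class to them, and where a whole thing is asked for, a point or a joint stands for the part that bears it (a point fixed in the world has none). Each returns a list of dicts, best first, with "conf" (0 to 1); they miss things now and then, are a little off and sometimes report something else, mostly with a low value. They report only what shows in the picture. A call takes as long as a camera call.
- finder.boxes_of(label, camera): "box" ([left, top, right, bottom] in pixels, round what is visible of it).
The state is a dict: "time_s": time; "q": joint angles; "qd": joint speeds; "joint_torque": joint torques, N m; "tool_pos": TCP position; "ee_rot": TCP orientation; "wrist_force": force on the tool from outside, world axes, zero at the start; "wrist_torque": the same for the moment, N m; "grip_width": finger opening in m; "grasp_force": force on a finger pad.
Only numpy, scipy, OpenCV 4.12 (cv2) and the standard library are available. Lean on these libraries where they do the work, as an engineer would, in place of code of your own. Each camera call takes 0.05 s, during which the arm holds its last target. There are 200 camera calls.

## Working session

There is one attempt and no reset: what is moved stays moved. The work goes in short steps, Python scripts to look and compute and a tool call to move; the robot and the scene stay as the last step left them, time stands still between calls to the robot, and variables do not carry over. Pictures are saved under pics/ and viewed, at most 10 in all, crops included, and the job is handed in when it is done.

Besides the shell and the picture viewer there is one more tool, called after "Call:" in YAML: its name, and indented under it one key for each argument. carry_out: Moves the arm, as the interface text tells. Its arguments: {"type":"object","properties":{"xyz":{"type":"array","items":{"type":"array","items":{"type":"number"}}},"twist":{"type":"array","items":{"type":"array","items":{"type":"number"}}},"fingers":{"type":"number"},"force":{"type":"number"}},"required":["xyz","twist"]}

```bash
mkdir -p pics
cat > h.py <<'E'
import numpy as np, cv2
from bench import sensors, imaging, ctrl, finder
def cap(n):
    im,d=imaging.capture(n); return im,d,imaging.camera_info(n)
def world(ci,d,u,v,z=None):
    K=np.array(ci["camera_matrix"]);R=cv2.Rodrigues(np.array(ci["rvec"],float))[0];t=np.array(ci["tvec"]).ravel()
    r=np.linalg.inv(K)@np.array([u,v,1.]); c=-R.T@t; w=R.T@r
    if z is not None: return c+w*(z-c[2])/w[2]
    w0=d[int(round(v)),int(round(u))]
    return c+w*w0
E
python3 - <<'E'
from h import *
np.set_printoptions(precision=3,suppress=True)
print(sensors.sense()["ee_rot"])
L="key_left key_right tray_bolt tray_padlock tray_cylinder tray_bush ref_bolt ref_padlock ref_cylinder stage_empty_top stage_loaded_top holder cleaner".split()
for n in ("top","side"):
    im,d,ci=cap(n); cv2.imwrite(f"pics/{n}.png",im[:,:,::-1]); np.save(n,d)
    print(n,-cv2.Rodrigues(np.array(ci["rvec"],float))[0].T@np.array(ci["tvec"]).ravel())
    for l in L:
        try:
          for b in finder.boxes_of(l,n)[:3]:
            x=b["box"];u,v=(x[0]+x[2])/2,(x[1]+x[3])/2
            print(n,l,round(b["conf"],2),np.round(x),world(ci,d,u,v))
        except Exception as e: print(l,e)
print(sensors.sense()["time_s"])
E
```

```text
[-3.118 -0.371  0.   ]
top [ 0.473 -0.013  1.39 ]
top key_left 0.47 [191. 307. 205. 317.] [0.425 0.284 0.064]
top tray_bolt 0.44 [311. 292. 328. 309.] [ 0.462 -0.02   0.057]
top tray_bolt 0.24 [191. 308. 202. 313.] [0.429 0.288 0.062]
top tray_padlock 0.54 [345. 285. 360. 309.] [ 0.474 -0.106  0.029]
top tray_cylinder 0.73 [412. 282. 423. 307.] [ 0.484 -0.272  0.035]
top tray_bush 0.59 [375. 284. 394. 298.] [ 0.49  -0.191  0.006]
top tray_bush 0.58 [217. 306. 232. 317.] [0.428 0.217 0.067]
top tray_bush 0.19 [304. 168. 318. 181.] [0.791 0.011 0.037]
top ref_bolt 0.58 [463. 215. 480. 232.] [ 0.658 -0.383  0.138]
top ref_padlock 0.73 [415. 213. 434. 243.] [ 0.648 -0.275  0.108]
top ref_padlock 0.66 [219. 308. 229. 316.] [0.427 0.218 0.067]
top ref_cylinder 0.76 [262. 204. 270. 235.] [0.656 0.115 0.119]
top stage_empty_top 0.57 [346. 197. 383. 239.] [ 0.672 -0.128  0.087]
top stage_loaded_top 0.83 [255. 207. 288. 244.] [0.644 0.104 0.094]
top stage_loaded_top 0.74 [259. 170. 270. 180.] [0.784 0.132 0.05 ]
top holder 0.67 [185. 207. 217. 240.] [0.656 0.298 0.015]
top cleaner 0.87 [126. 2
[... 736 characters left out ...]
94. 306. 430. 328.] [ 0.645 -0.297  0.107]
side ref_padlock 0.48 [314. 202. 349. 249.] [0.647 0.095 0.048]
side ref_cylinder 0.71 [317. 193. 352. 209.] [0.66  0.11  0.105]
side ref_cylinder 0.4 [399. 232. 411. 255.] [ 0.789 -0.004  0.024]
side stage_empty_top 0.83 [365. 254. 408. 306.] [ 0.655 -0.172  0.091]
side stage_empty_top 0.58 [279. 129. 300. 178.] [0.652 0.411 0.074]
side stage_empty_top 0.49 [392. 303. 428. 326.] [ 0.643 -0.291  0.109]
side stage_loaded_top 0.87 [314. 201. 348. 246.] [0.647 0.098 0.052]
side holder 0.85 [289. 166. 322. 206.] [0.653 0.293 0.042]
side cleaner 0.56 [277. 128. 300. 179.] [0.651 0.412 0.074]
side cleaner 0.32 [215. 194. 227. 203.] [0.429 0.277 0.066]
1.4
```

Run:
```python
import cv2
for n,(a,b,c,d) in dict(top=(150,350,120,500),side=(110,400,190,500)).items():
    i=cv2.imread(f"pics/{n}.png")[a:b,c:d]; cv2.imwrite(f"pics/{n}c.png",cv2.resize(i,None,fx=2,fy=2,interpolation=2))
```

```text
(no output)
```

View pics/topc.png

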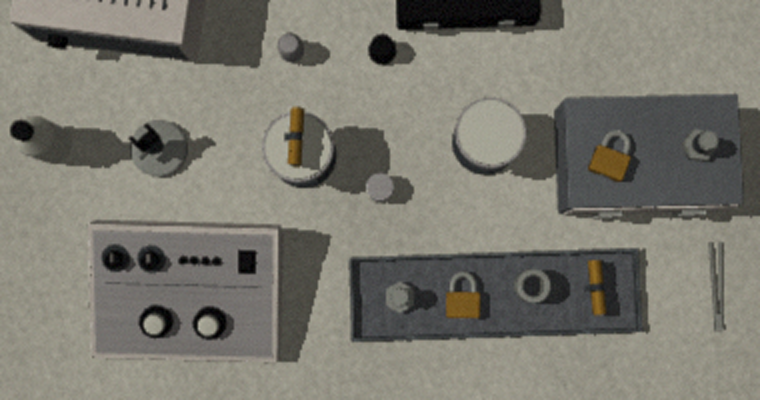

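View pics/sidec.png

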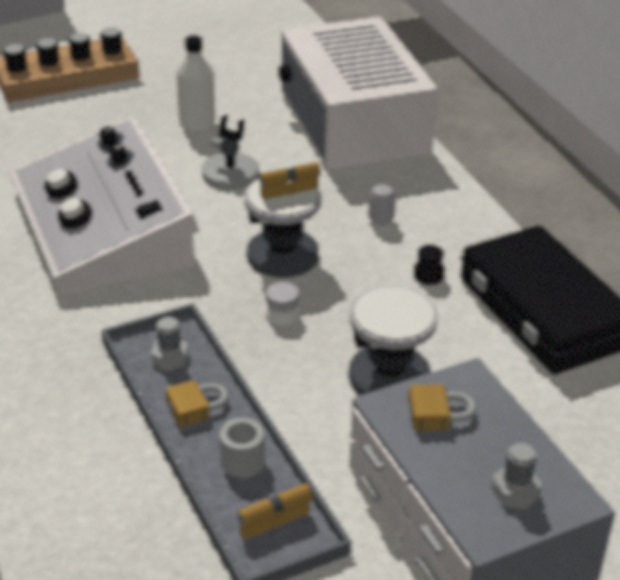

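The loaded stage is the left one and carries the brass cylinder (top crop 296,137). The right stage is empty (490,132), so I press the right key (209,322). The target is the tray cylinder at the right end of the tray (597,287). Next I refine these points.

```bash
cat >> h.py <<'E'
def rel(p,q=None):
    "fractions (tool axes) from the present tool pose to TCP p"
    s=sensors.sense();R=cv2.Rodrigues(np.array(s["ee_rot"],float))[0]
    return R.T@(np.array(p)-s["tool_pos"])/.25
def blob(im,d,ci,box,zlo,zhi,colour=None,pad=6):
    "centroid of points in the height window near box"
    x0,y0,x1,y1=[int(k) for k in box]; P=[]
    for v in range(y0-pad,y1+pad):
        for u in range(x0-pad,x1+pad):
            if colour is None or colour(im[v,u].astype(int)):
                w=world(ci,d,u,v)
                if zlo<w[2]<zhi: P.append(w)
    P=np.array(P); return (P.min(0)+P.max(0))/2,P.mean(0),np.ptp(P,axis=0),len(P)
white=lambda c:c.min()>135
brass=lambda c:c[0]>c[2]*1.8 and c[0]>60
E
python3 - <<'E'
from h import *
np.set_printoptions(precision=4,suppress=True)
for n,B in dict(top=((218,305,232,317),(412,282,423,307),(346,197,383,239)),side=((220,206,237,222),(312,353,346,382),(365,254,408,300))).items():
    im=cv2.imread(f"pics/{n}.png")[:,:,::-1];d=np.load(n+".npy");ci=imaging.camera_info(n)
    for nm,b,lo,hi,c in zip(("key","cyl","stage"),B,(.05,.02,.083),(.09,.06,.1),(white,brass,None)):
        print(n,nm,*blob(im,d,ci,b,lo,hi,c,3))
p=np.array([.45,-.25,.25]);s=sensors.sense()
R=cv2.Rodrigues(np.array(s["ee_rot"],float))[0];print(R)
for p in ([.35,-.45,.25],[.45,-.25,.25],[.48,0,.25],[.427,.21,.25]): print(rel(p))
E
```

```text
top key [0.4258 0.2216 0.0641] [0.4256 0.2216 0.0656] [0.018  0.0214 0.0139] 55
top cyl [ 0.4876 -0.2743  0.0372] [ 0.4874 -0.2736  0.0367] [0.067  0.0222 0.0194] 141
top stage [ 0.6765 -0.1278  0.091 ] [ 0.6767 -0.1284  0.0897] [0.0878 0.0887 0.016 ] 973
side key [0.4414 0.2261 0.0607] [0.4439 0.2297 0.057 ] [0.0549 0.0914 0.0213] 151
side cyl [ 0.4866 -0.2799  0.0325] [ 0.4854 -0.2823  0.0348] [0.0679 0.0257 0.0247] 311
side stage [ 0.6766 -0.1646  0.0894] [ 0.6731 -0.1437  0.0904] [0.0922 0.1581 0.0124] 1139
[[ 0.9721  0.2346  0.    ]
 [ 0.2346 -0.9721  0.0001]
 [ 0.0001 -0.0001 -1.    ]]
[ 0.9386 -0.3217 -0.0414]
[ 1.5151 -1.0055 -0.0413]
[ 1.8664 -1.9495 -0.0412]
[ 1.8573 -2.8157 -0.0411]
```

Call:
carry_out:
  xyz:
    - [0.94,-0.9,-0.04]
    - [0.94,-0.9,-0.04]
    - [0.94,-0.9,-0.04]
    - [0.94,-0.9,-0.04]
    - [0.94,-0.9,-0.04]
    - [0.94,-0.9,-0.04]
    - [0.94,-0.9,-0.04]
    - [0.94,-0.9,-0.04]
    - [0.94,-0.9,-0.04]
  twist:
    - [0,0,0.0754]
    - [0,0,0.0754]
    - [0,0,0.0754]
    - [0,0,0.0754]
    - [0,0,0.0754]
    - [0,0,0.0754]
    - [0,0,0.0754]
    - [0,0,0.0754]
    - [0,0,0.0754]
  fingers: 255

```text
time_s: 2.15
tool_pos: [0.3183, -0.3042, 0.2498]
ee_rot: [-3.139, -0.006, -0.002]
wrist_force: [-0.6, 0.0, -0.6]
grip_width: 0.0314
grasp_force: 0.0
```

Call:
carry_out:
  xyz:
    - [0.5,-1,0]
    - [0.5,-1,0]
    - [0.5,-1,0]
    - [0.5,-1,0]
    - [0.5,-1,0]
    - [0.5,-1,0]
    - [0.5,-1,0]
    - [0.5,-1,0]
  twist:
    - [0,0,0]
    - [0,0,0]
    - [0,0,0]
    - [0,0,0]
    - [0,0,0]
    - [0,0,0]
    - [0,0,0]
    - [0,0,0]

```text
time_s: 2.82
tool_pos: [0.4436, -0.0558, 0.2499]
ee_rot: [-3.14, -0.007, -0.003]
wrist_force: [-0.1, -0.7, -0.3]
grip_width: 0.0007
grasp_force: 0.0
```

Call:
carry_out:
  xyz:
    - [-0.2,-0.96,0.2]
    - [-0.2,-0.96,0.2]
    - [-0.2,-0.96,0.2]
    - [-0.2,-0.96,0.2]
    - [-0.2,-0.96,0.2]
    - [-0.2,-0.96,0.2]
    - [-0.2,-0.96,0.2]
    - [-0.2,-0.96,0.2]
    - [-0.2,-0.96,0.2]
  twist:
    - [0,0,0]
    - [0,0,0]
    - [0,0,0]
    - [0,0,0]
    - [0,0,0]
    - [0,0,0]
    - [0,0,0]
    - [0,0,0]
    - [0,0,0]

```text
time_s: 3.57
tool_pos: [0.3919, 0.1798, 0.1998]
ee_rot: [3.141, 0.001, 0.0]
wrist_force: [-0.2, -0.0, 0.3]
grip_width: 0.0
grasp_force: 0.0
```

Run:
```python
from h import *
np.set_printoptions(precision=4,suppress=True)
s=sensors.sense();print(s["tool_pos"],s["ee_rot"])
im,d,ci=cap("wrist"); cv2.imwrite("pics/w1.png",im[:,:,::-1]); np.save("w1",d)
for l in ("key_left","key_right"):
    for b in finder.boxes_of(l,"wrist")[:3]:
        x=b["box"];u,v=(x[0]+x[2])/2,(x[1]+x[3])/2
        print(l,round(b["conf"],2),np.round(x),world(ci,d,u,v))
```

```text
[0.3919 0.1798 0.1998] [3.1408 0.0013 0.0004]
key_left 0.64 [156. 174. 188. 211.] [0.4259 0.2837 0.0645]
key_left 0.23 [530. 109. 603. 160.] [ 0.4667 -0.0103  0.0442]
key_right 0.75 [247. 176. 281. 208.] [0.4258 0.2168 0.064 ]
```

View pics/w1.png

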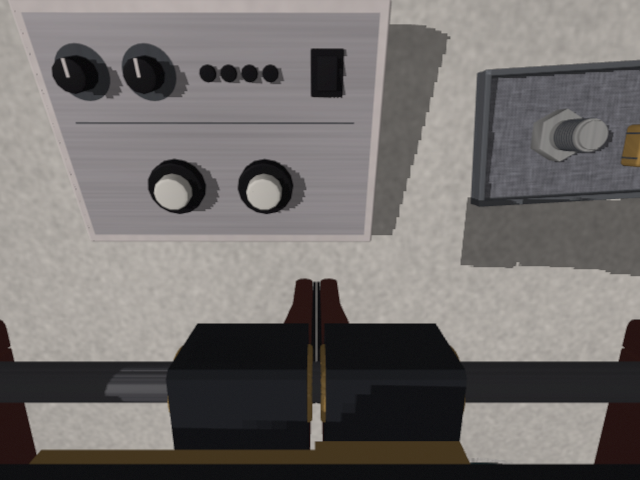

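Call:
carry_out:
  xyz:
    - [0.094,-0.157,0.2]
    - [0.094,-0.157,0.2]
    - [0.094,-0.157,0.396]
    - [0.094,-0.157,0.396]
    - [0.094,-0.157,0.396]
    - [0.094,-0.157,0.396]
  twist:
    - [0,0.0833,0]
    - [0,0.0833,0]
    - [0,0.0833,0]
    - [0,0.0833,0]
    - [0,0.0833,0]
    - [0,0.0833,0]

```text
time_s: 4.22
tool_pos: [0.4154, 0.2187, 0.1006]
ee_rot: [3.114, -0.003, 0.408]
wrist_force: [1.0, 0.5, 0.3]
grip_width: 0.0007
grasp_force: 0.0
```

Call:
carry_out:
  xyz:
    - [0,0,0.03]
    - [0,0,0.06]
    - [0,0,0.072]
    - [0,0,0.08]
    - [0,0,0.08]
    - [0,0,0.08]
  twist:
    - [0,0,0]
    - [0,0,0]
    - [0,0,0]
    - [0,0,0]
    - [0,0,0]
    - [0,0,0]

```text
time_s: 4.72
tool_pos: [0.4208, 0.22, 0.0817]
ee_rot: [-3.114, 0.0, -0.411]
wrist_force: [0.4, -0.4, 1.6]
grip_width: 0.0006
grasp_force: 0.8
```

Near contact; press on 4 mm, then further.

Call:
carry_out:
  xyz:
    - [0,0,0.008]
    - [0,0,0.016]
    - [0,0,0.016]
    - [0,0,0.016]
  twist:
    - [0,0,0]
    - [0,0,0]
    - [0,0,0]
    - [0,0,0]

```text
time_s: 5.05
tool_pos: [0.4217, 0.2201, 0.0778]
ee_rot: [-3.114, -0.0, -0.411]
wrist_force: [1.8, -2.3, 5.0]
grip_width: 0.0005
grasp_force: 2.0
```

Call:
carry_out:
  xyz:
    - [0,0,0.006]
    - [0,0,0.01]
    - [0,0,0.01]
    - [0,0,0.01]
  twist:
    - [0,0,0]
    - [0,0,0]
    - [0,0,0]
    - [0,0,0]

```text
time_s: 5.38
tool_pos: [0.4222, 0.2201, 0.076]
ee_rot: [-3.114, -0.0, -0.412]
wrist_force: [-3.8, -2.0, 18.0]
grip_width: 0.0005
grasp_force: 9.1
```

Force jumped to 18 N, so the key is at its stop. I let go and check the light.

Call:
carry_out:
  xyz:
    - [0,0,-0.08]
    - [0,0,-0.2]
    - [0,0,-0.36]
    - [0,0,-0.5]
    - [0,0,-0.5]
    - [0,0,-0.5]
  twist:
    - [0,0,0]
    - [0,0,0]
    - [0,0,0]
    - [0,0,0]
    - [0,0,0]
    - [0,0,0]

```text
time_s: 5.88
tool_pos: [0.3898, 0.2205, 0.1974]
ee_rot: [-3.112, -0.0, -0.415]
wrist_force: [0.9, -0.2, -0.5]
grip_width: 0.0004
grasp_force: 0.0
```

Run:
```python
from h import *
np.set_printoptions(precision=4,suppress=True)
s=sensors.sense();print(s["tool_pos"],s["ee_rot"],s["wrist_force"])
im,d,ci=cap("side"); a=im[110:400,190:500]
cv2.imwrite("pics/s2.png",cv2.resize(a[:,:,::-1],None,fx=2,fy=2))
```

```text
[0.3898 0.2205 0.1974] [-3.112  -0.0003 -0.4146] [ 0.8716 -0.2492 -0.5286]
```

View pics/s2.png

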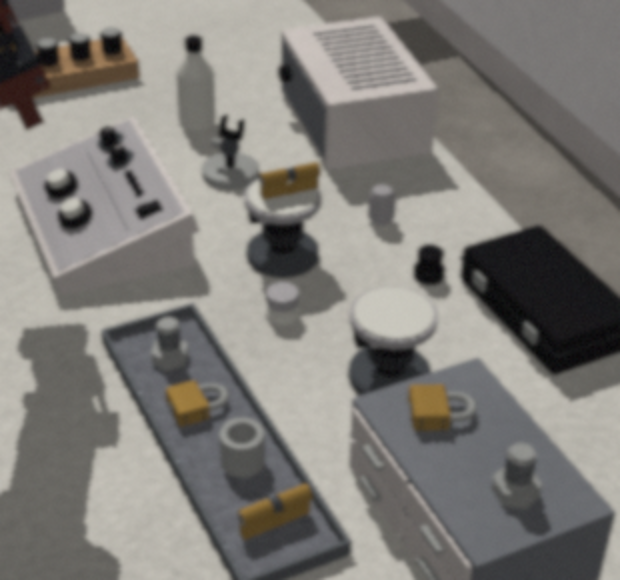

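The picture shows nothing shifted; the stage light isn't visibly rendered. The travel (about 5.9 mm) and the 18 N stop confirm a full press. On to the tray.

Call:
carry_out:
  xyz:
    - [0.24,0.88,-0.122]
    - [0.24,0.88,-0.122]
    - [0.24,0.88,-0.122]
    - [0.24,0.88,-0.122]
    - [0.24,0.88,-0.122]
    - [0.24,0.88,-0.122]
    - [0.24,0.88,-0.122]
    - [0.24,0.88,-0.122]
  twist:
    - [0,-0.0833,0]
    - [0,-0.0833,0]
    - [0,-0.0833,0]
    - [0,-0.0833,0]
    - [0,-0.0833,0]
    - [0,-0.0833,0]
    - [0,-0.0833,0]
    - [0,-0.0833,0]

```text
time_s: 6.6
tool_pos: [0.439, -0.0014, 0.2388]
ee_rot: [-3.141, 0.007, 0.006]
wrist_force: [0.5, 0.3, 0.0]
grip_width: 0.0004
grasp_force: 0.0
```

Call:
carry_out:
  xyz:
    - [0,1,0.1]
    - [0,1,0.1]
    - [0,1,0.1]
    - [0,1,0.1]
    - [0,1,0.1]
    - [0,1,0.1]
    - [0,1,0.1]
    - [0,1,0.1]
  twist:
    - [0,0,0]
    - [0,0,0]
    - [0,0,0]
    - [0,0,0]
    - [0,0,0]
    - [0,0,0]
    - [0,0,0]
    - [0,0,0]

```text
time_s: 7.27
tool_pos: [0.4389, -0.25, 0.2136]
ee_rot: [-3.139, 0.004, 0.005]
wrist_force: [0.5, -0.5, 0.2]
grip_width: 0.0006
grasp_force: 0.0
```

Run:
```python
from h import *
np.set_printoptions(precision=4,suppress=True)
s=sensors.sense();print(s["tool_pos"],s["ee_rot"])
im,d,ci=cap("wrist"); cv2.imwrite("pics/w2.png",im[:,:,::-1])
for l in ("tray_cylinder","stage_empty_top"):
    for b in finder.boxes_of(l,"wrist")[:2]:
        x=b["box"]; print(l,round(b["conf"],2),np.round(x))
        try: print(*blob(im,d,ci,np.clip(x,8,[630,470,630,470]),*((.02,.06,brass) if "cyl" in l else (.08,.1,white)),4))
        except Exception as e: print(e)
print(rel([.487,-.275,.081]))
```

```text
[ 0.4389 -0.25    0.2136] [-3.1387  0.0038  0.0047]
tray_cylinder 0.94 [333. 124. 364. 213.]
[ 0.4851 -0.275   0.0336] [ 0.4866 -0.2751  0.0361] [0.0699 0.0221 0.0123] 1365
tray_cylinder 0.2 [515.  90. 542. 221.]
zero-size array to reduction operation minimum which has no identity
stage_empty_top 0.67 [ 2.  2. 31. 43.]
zero-size array to reduction operation minimum which has no identity
[0.1931 0.1115 0.534 ]
```

View pics/w2.png

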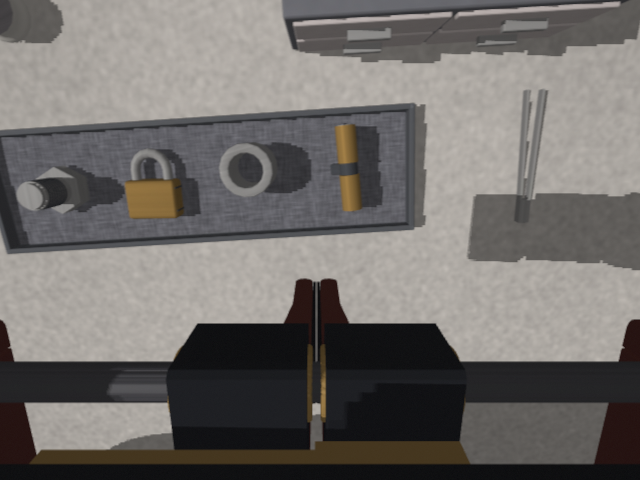

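Cylinder at pixel (347,168), world (0.486, -0.275), agrees with the top view. I move over it, then come down.

Call:
carry_out:
  xyz:
    - [0.19,0.1,0]
    - [0.19,0.1,0]
    - [0.19,0.1,0.15]
    - [0.19,0.1,0.3]
    - [0.19,0.1,0.42]
    - [0.19,0.1,0.5]
    - [0.19,0.1,0.53]
    - [0.19,0.1,0.53]
    - [0.19,0.1,0.53]
  twist:
    - [0,0,0]
    - [0,0,0]
    - [0,0,0]
    - [0,0,0]
    - [0,0,0]
    - [0,0,0]
    - [0,0,0]
    - [0,0,0]
    - [0,0,0]

```text
time_s: 8.17
tool_pos: [0.4875, -0.2741, 0.0839]
ee_rot: [-3.141, -0.002, -0.0]
wrist_force: [0.7, -0.4, 0.1]
grip_width: 0.0007
grasp_force: 0.0
```

Call:
carry_out:
  xyz:
    - [0,0,0]
    - [0,0,0]
    - [0,0,0]
    - [0,0,0]
    - [0,0,0]
    - [0,0,0]
    - [0,0,0]
    - [0,0,0]
    - [0,0,0]
    - [0,0,0]
    - [0,0,0]
    - [0,0,0]
    - [0,0,0]
    - [0,0,0]
    - [0,0,0]
  twist:
    - [0,0,0]
    - [0,0,0]
    - [0,0,0]
    - [0,0,0]
    - [0,0,0]
    - [0,0,0]
    - [0,0,0]
    - [0,0,0]
    - [0,0,0]
    - [0,0,0]
    - [0,0,0]
    - [0,0,0]
    - [0,0,0]
    - [0,0,0]
    - [0,0,0]

```text
time_s: 9.42
tool_pos: [0.487, -0.2751, 0.0833]
ee_rot: [-3.141, 0.0, 0.0]
wrist_force: [-0.3, 0.1, -0.1]
grip_width: 0.0002
grasp_force: 0.0
```

Call:
carry_out:
  xyz:
    - [0,0,0]
    - [0,0,0]
    - [0,0,0]
    - [0,0,0]
    - [0,0,0]
    - [0,0,0]
    - [0,0,0]
    - [0,0,0]
    - [0,0,0]
    - [0,0,0]
    - [0,0,0]
    - [0,0,0]
    - [0,0,0]
    - [0,0,0]
    - [0,0,0]
    - [0,0,0]
  twist:
    - [0,0,0]
    - [0,0,0]
    - [0,0,0]
    - [0,0,0]
    - [0,0,0]
    - [0,0,0]
    - [0,0,0]
    - [0,0,0]
    - [0,0,0]
    - [0,0,0]
    - [0,0,0]
    - [0,0,0]
    - [0,0,0]
    - [0,0,0]
    - [0,0,0]
    - [0,0,0]

```text
time_s: 10.75
tool_pos: [0.487, -0.2751, 0.0833]
ee_rot: [-3.141, 0.0, 0.0]
wrist_force: [0.8, -0.4, -0.3]
grip_width: 0.0004
grasp_force: 0.0
```

Clearance is 27 mm. I lower 3 mm for margin and hold again.

Call:
carry_out:
  xyz:
    - [0,0,0.011]
    - [0,0,0.011]
    - [0,0,0.011]
    - [0,0,0.011]
    - [0,0,0.011]
    - [0,0,0.011]
    - [0,0,0.011]
    - [0,0,0.011]
    - [0,0,0.011]
    - [0,0,0.011]
    - [0,0,0.011]
    - [0,0,0.011]
    - [0,0,0.011]
    - [0,0,0.011]
    - [0,0,0.011]
    - [0,0,0.011]
    - [0,0,0.011]
    - [0,0,0.011]
    - [0,0,0.011]
    - [0,0,0.011]
  twist:
    - [0,0,0]
    - [0,0,0]
    - [0,0,0]
    - [0,0,0]
    - [0,0,0]
    - [0,0,0]
    - [0,0,0]
    - [0,0,0]
    - [0,0,0]
    - [0,0,0]
    - [0,0,0]
    - [0,0,0]
    - [0,0,0]
    - [0,0,0]
    - [0,0,0]
    - [0,0,0]
    - [0,0,0]
    - [0,0,0]
    - [0,0,0]
    - [0,0,0]

```text
time_s: 12.42
tool_pos: [0.487, -0.2751, 0.0805]
ee_rot: [-3.141, 0.0, 0.0]
wrist_force: [0.4, 0.1, 0.4]
grip_width: 0.0003
grasp_force: 0.0
```

Call:
carry_out:
  xyz:
    - [0,0,0]
    - [0,0,0]
    - [0,0,0]
    - [0,0,0]
    - [0,0,0]
    - [0,0,0]
    - [0,0,0]
    - [0,0,0]
    - [0,0,0]
    - [0,0,0]
    - [0,0,-0.3]
    - [0,0,-0.54]
    - [0,0,-0.54]
    - [0,0,-0.54]
    - [0,0,-0.54]
    - [0,0,-0.54]
  twist:
    - [0,0,0]
    - [0,0,0]
    - [0,0,0]
    - [0,0,0]
    - [0,0,0]
    - [0,0,0]
    - [0,0,0]
    - [0,0,0]
    - [0,0,0]
    - [0,0,0]
    - [0,0,0]
    - [0,0,0]
    - [0,0,0]
    - [0,0,0]
    - [0,0,0]
    - [0,0,0]

```text
time_s: 13.75
tool_pos: [0.487, -0.2751, 0.2156]
ee_rot: [3.141, -0.0, 0.001]
wrist_force: [-1.0, -0.1, -1.5]
grip_width: 0.0006
grasp_force: 0.0
```

Run:
```python
from h import *
print(sensors.sense()["tool_pos"],rel([.6,-.128,.215]),rel([.6766,-.128,.132]))
```

```text
[ 0.48700879 -0.27513166  0.21562796] [ 0.45193481 -0.58854932  0.00259857] [ 0.75805207 -0.58873199  0.33485923]
```

Call:
carry_out:
  xyz:
    - [0.45,-0.59,0]
    - [0.45,-0.59,0]
    - [0.45,-0.59,0]
    - [0.45,-0.59,0]
    - [0.45,-0.59,0]
    - [0.45,-0.59,0]
    - [0.45,-0.59,0]
  twist:
    - [0,0,0]
    - [0,0,0]
    - [0,0,0]
    - [0,0,0]
    - [0,0,0]
    - [0,0,0]
    - [0,0,0]

```text
time_s: 14.33
tool_pos: [0.5983, -0.1264, 0.2127]
ee_rot: [-3.14, -0.004, 0.008]
wrist_force: [-0.6, -0.2, 0.1]
grip_width: 0.0001
grasp_force: 0.0
```

Run:
```python
from h import *
np.set_printoptions(precision=4,suppress=True)
print(sensors.sense()["tool_pos"])
im,d,ci=cap("wrist"); cv2.imwrite("pics/w3.png",im[:,:,::-1])
for b in finder.boxes_of("stage_empty_top","wrist")[:2]:
    x=b["box"]; print(round(b["conf"],2),np.round(x))
    try: print(*blob(im,d,ci,np.clip(x,8,[630,470,630,470]),.083,.1,None,4))
    except Exception as e: print(e)
print(rel([.6766,-.128,.132]))
```

```text
[ 0.5983 -0.1264  0.2127]
0.89 [255.  58. 389. 196.]
[ 0.6757 -0.1319  0.0882] [ 0.6772 -0.1317  0.0886] [0.0897 0.0895 0.0072] 14307
0.5 [500. 118. 593. 223.]
[ 0.647  -0.2879  0.0932] [ 0.651  -0.2828  0.0895] [0.0759 0.0833 0.0136] 6460
[ 0.3162 -0.0001  0.3255]
```

View pics/w3.png

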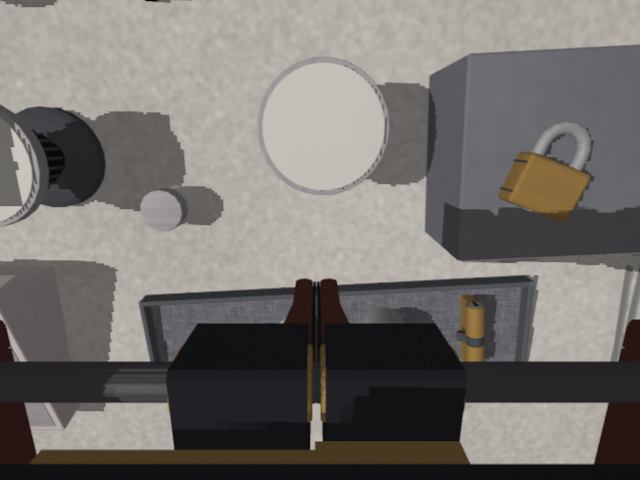

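The empty disc is at (323,126) in the picture, centre about (0.6765, -0.130).

Call:
carry_out:
  xyz:
    - [0.31,0.01,0]
    - [0.31,0.01,0]
    - [0.31,0.01,0.05]
    - [0.31,0.01,0.15]
    - [0.31,0.01,0.25]
    - [0.31,0.01,0.31]
    - [0.31,0.01,0.334]
    - [0.31,0.01,0.334]
    - [0.31,0.01,0.334]
    - [0.31,0.01,0.334]
    - [0.31,0.01,0.334]
    - [0.31,0.01,0.334]
  twist:
    - [0,0,0]
    - [0,0,0]
    - [0,0,0]
    - [0,0,0]
    - [0,0,0]
    - [0,0,0]
    - [0,0,0]
    - [0,0,0]
    - [0,0,0]
    - [0,0,0]
    - [0,0,0]
    - [0,0,0]

```text
time_s: 15.43
tool_pos: [0.6778, -0.1305, 0.1334]
ee_rot: [3.141, -0.0, 0.003]
wrist_force: [0.2, 0.2, 0.3]
grip_width: 0.0003
grasp_force: 0.0
```

Call:
carry_out:
  xyz:
    - [0,0,0]
    - [0,0,0]
    - [0,0,0]
    - [0,0,0]
    - [0,0,0]
    - [0,0,0]
    - [0,0,0]
    - [0,0,0]
    - [0,0,0]
    - [0,0,0]
    - [0,0,0]
    - [0,0,0]
    - [0,0,0]
    - [0,0,0]
    - [0,0,0]
    - [0,0,0]
    - [0,0,0]
    - [0,0,0]
    - [0,0,0]
    - [0,0,0]
  twist:
    - [0,0,0]
    - [0,0,0]
    - [0,0,0]
    - [0,0,0]
    - [0,0,0]
    - [0,0,0]
    - [0,0,0]
    - [0,0,0]
    - [0,0,0]
    - [0,0,0]
    - [0,0,0]
    - [0,0,0]
    - [0,0,0]
    - [0,0,0]
    - [0,0,0]
    - [0,0,0]
    - [0,0,0]
    - [0,0,0]
    - [0,0,0]
    - [0,0,0]

```text
time_s: 17.1
tool_pos: [0.677, -0.1301, 0.132]
ee_rot: [-3.141, 0.0, 0.0]
wrist_force: [-0.4, -0.4, -0.1]
grip_width: 0.0009
grasp_force: 0.0
```

Call:
carry_out:
  xyz:
    - [0,0,0]
    - [0,0,0]
    - [0,0,0]
    - [0,0,0]
    - [0,0,0]
    - [0,0,0]
    - [0,0,0]
    - [0,0,0]
    - [0,0,0]
    - [0,0,0]
  twist:
    - [0,0,0]
    - [0,0,0]
    - [0,0,0]
    - [0,0,0]
    - [0,0,0]
    - [0,0,0]
    - [0,0,0]
    - [0,0,0]
    - [0,0,0]
    - [0,0,0]

```text
time_s: 17.93
tool_pos: [0.677, -0.1301, 0.1321]
ee_rot: [-3.141, 0.0, -0.0]
wrist_force: [0.0, 0.0, 0.6]
grip_width: 0.0007
grasp_force: 0.0
```

```bash
python3 -c "
from bench import ctrl; print(ctrl.sign_off())"
```

```text
the job is handed in; nothing more can be done
None
```

The job is handed in at about 18 s: I pressed the right key to its stop (18 N) and let go, pointed at the tray cylinder for over two seconds, and finished 25 mm above the middle of the empty right stage; the stage light itself never showed in the pictures, so I judged the press by travel and force.

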